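# Sweep the broken soldering brick into the scrap corral

## Robot

A 6-joint arm with a two-finger parallel gripper is mounted at the origin on a cart in front of the work surface, level with it; the furniture and walls round the work are solid. World frame = base frame: x ahead of the robot, y to its left, z up, the work surface at z = 0. Lengths are in m, angles in rad, forces in N, time in s.
With the tool pointing down it reaches from about 0.375 to 0.9 m from the base axis. Payload 3.1 kg.
Tool frame: the origin (TCP) lies at the very end of the fingers, on their centre line; the grasp point (between the pads) lies 19 mm behind it (manip.hold_point_z is the distance from the TCP to the grasp point, in m); y points along the fingers, z is the direction in which the jaws open and shut, and the axes are right-handed (so a half turn about y gives the same grasp; the last joint's range is limited). The gripper opens to 85 mm and grips with 20 to 120 N. Pads are 22 mm wide; open, the fingers measure 114 mm over their backs; the gripper's body (76 mm by 85 mm) begins 54 mm behind the grasp point. The pads swing forward as they close: fully open they stand 13 mm farther back than shut.
Start: joints at [1.002, 0.527, 1.433, -0, 1.181, -0.178], TCP at [0.237, 0.578, 0.2] pointing down, gripper open.
Joint ranges: [-3.08, 3.08], [-0.75, 2.2], [0.22, 2.44], [-1.43, 4.57], [0, 2.65], [-2.85, 2.85]. Speed limits (rad/s): [2.79, 2.79, 3.14, 3.14, 3.14, 3.14].

## Interface

Orientations are given as a unit quaternion [x, y, z, w].
In Python, from station import manip, eyes, workorder gives the robot as it stands. The module is installed in compiled form; this text tells all that it offers.
- The arm moves only by the shell command python3 -m jog 'ROWS' [OPENING] [FORCE]. ROWS is JSON, a list of rows, each a list of 2 entries, a list of its own where there are three numbers: the shift along the tool's x, y, z in cm, then the turn about the tool's y in rad. A call has 1 to 20 rows; each row is the pose to reach, as a shift and turn from the pose commanded when the call began, along the tool's axes at that moment; what a row does not reach only later rows make up. A row lasts 1/12 s, in which the tool goes at most 41.7 mm and 7.16 degrees, less where a joint would pass 70% of its speed; a pose out of reach is approached as far as the arm can. A call with a gripper value outside its range is refused whole. OPENING is the finger opening in cm, from 0 to 8.54, set as the call begins (- or left out, the last holds). The fingers move at their own pace and stop on an object; FORCE is the grip in N (left out, the last holds). Time passes only in rows, so rows that repeat a pose let the fingers close. It gives the time, the measured TCP pose, the force and the opening at its end, in the units of the state.
- manip.sense(): the state, without advancing time (a new reading comes with each control period).
- eyes.snapshot(name): name is "scene" or "top" or "wrist"; returns a dict with "frame" (384x512x3 uint8, red, green, blue), "vfov" (degrees; the focal length in pixels is half the picture's height over the tangent of half this angle, whatever the lens; pixels are square), "cx", "cy" (the principal point, pixels), "rvec" (rotation vector, rad) and "tvec" (3), from world to camera coordinates, as OpenCV has them. Camera axes: x right, y down, z forward; pixel columns grow to the right and rows downward; lengths in m; the calibration is good to about 2 mm. The wrist camera is an equidistant fisheye: a pixel r from the principal point sees the ray r / f radians off the axis. A picture is of the moment at which its call begins. There is no depth.
- workorder.sign_off(): hands the job in, once; it reports no verdict.
The state is a dict: "t": time; "q": joint angles; "qd": joint speeds; "tau": joint torques, N m; "tcp_pos": TCP position; "tool_rot": TCP orientation; "force": force on the tool from outside, world axes, zero at the start; "ft_torque": the same for the moment, N m; "finger_gap": opening from 0.0 (shut) to 1.0 (fully open).
Only numpy, scipy, OpenCV 4.12 (cv2) and the standard library are available. Lean on these libraries where they do the work, as an engineer would, in place of code of your own. Each camera call takes 0.05 s, during which the arm holds its last target. There are 200 camera calls.

## Task

Clear the bench for soldering: with the fingertips, sweep the three loose pieces of brown soldering brick on the table top (not the bricks up on the black hearth) through the open side of the low three-sided aluminium corral, until all of them lie wholly inside it. Only push them along the table, never pick one up, and leave the silver ring and everything else where it is.

Things in the scene. Friction and masses are not known exactly. Their poses are not given: they have to be found in the camera images.
- corral: low three-sided aluminium corral fixed to the table; black floor level with the table, no lip. Inside 150 mm deep (its x) by 176 mm wide (its y); walls 8 mm thick, 25 mm high on the +x, +y and -y sides; the -x side is open, roughly to the robot's left (yaw varies). Flat screw tabs outside the +y and -y walls reach 113 mm from the centre. Origin: centre of the inner floor, table height, z up
- corral_mouth (a point): middle of the corral's open side, at table height, 75 mm from the corral's centre along its -x
- brick_piece_a: rough tan and brown piece of soldering brick lying on the table, 33 x 47 x 24 mm (its x, y, height), about 60 g, longer side roughly along the robot's x; origin at the centre of its underside
- brick_piece_b: rough tan and brown piece of soldering brick lying on the table, 37 x 45 x 28 mm (its x, y, height), about 60 g, longer side roughly along the robot's x; origin at the centre of its underside
- brick_piece_c: rough tan and brown piece of soldering brick lying on the table, 37 x 51 x 26 mm (its x, y, height), about 60 g, longer side roughly along the robot's x; origin at the centre of its underside
- hearth_corner (a point): front right top corner of the black steel hearth, a fixed stand behind the pieces: its front edge runs from here along the robot's +y (left), its plate from 145 to 182 mm above the table and away from the robot; keep wide grippers clear of it
- silver_ring: bystander: silver-white ring lying flat, 22 mm outer diameter, 8 mm high; origin at the centre of its underside; must stay put
- steel_block: bystander: bare steel bench block, 52 x 52 x 28 mm high; origin at the centre of its underside; must stay put
- flux_pot: bystander: small white round pot, 68 mm across, 28 mm high; origin at the centre of its underside; must stay put
- ring_clamp: bystander: wooden ring clamp lying flat, 136 mm long (its y) x 29 mm x 24 mm high; origin at the centre of the underside; must stay put
- masking_tape: bystander: cream roll of tape lying flat, 42 mm across, 19 mm high; origin at the centre of its underside; must stay put

How it is judged:
By the outcome, as a careful person would: the job done as asked, in the order asked, and still so for the second after the job is handed in, with the robot touching nothing.
It also fails if it takes over 69 s, if anything falls off the work surface, if the arm or the gripper's body presses on something with over 40 N, if the wrist force passes 120 N, or if a joint passes its speed limit or range.

## Working session

There is one attempt and no reset: what is moved stays moved. The work goes in short steps, Python scripts to look and compute and a shell command to move; the robot and the scene stay as the last step left them, time stands still between calls to the robot, and variables do not carry over. Pictures are saved under pics/ and viewed, about 8 in all and at most 12, crops included, and the job is handed in when it is done.

```bash
mkdir -p pics
cat > h.py <<'E'
import numpy as np, cv2
from station import manip, eyes, workorder
def snap(n,save=None):
    s=eyes.snapshot(n)
    if save: cv2.imwrite('pics/'+save,s['frame'][:,:,::-1])
    return s
def ray(s,u,v):
    f=s['frame'].shape[0]/2/np.tan(np.radians(s['vfov'])/2)
    R=cv2.Rodrigues(np.array(s['rvec'],float))[0];t=np.array(s['tvec'],float).ravel()
    d=R.T@np.array([(u-s['cx'])/f,(v-s['cy'])/f,1.]);return -R.T@t,d
def onz(s,u,v,z=0):
    c,d=ray(s,u,v);return c+d*(z-c[2])/d[2]
def proj(s,p):
    f=s['frame'].shape[0]/2/np.tan(np.radians(s['vfov'])/2)
    R=cv2.Rodrigues(np.array(s['rvec'],float))[0];t=np.array(s['tvec'],float).ravel()
    q=R@np.array(p,float)+t;return f*q[0]/q[2]+s['cx'],f*q[1]/q[2]+s['cy']
E
python3 - <<'E'
from h import *
import pickle
for n in('top','scene'):
    s=snap(n); pickle.dump(s,open(n+'.pkl','wb'))
    im=cv2.resize(s['frame'][:,:,::-1],None,fx=1.5,fy=1.5,interpolation=cv2.INTER_CUBIC);cv2.imwrite(f'pics/{n}0.png',im)
    print(n,s['vfov'],ray(s,256,192),onz(s,0,0),onz(s,511,383))
st=manip.sense();print(st['t'],st['tcp_pos'],st['tool_rot'],st['finger_gap'])
E
```

```text
top 51.325453217811656 (array([0.45809557, 0.02783263, 1.24079555]), array([ 0.10013705, -0.02175791, -0.99515272])) [1.23655937 0.83680114 0.        ] [ 0.00460095 -0.74008249  0.        ]
scene 48.40161846632061 (array([-0.09062852, -0.61238485,  0.82165173]), array([ 0.60403147,  0.52699444, -0.59810656])) [1.20425737 3.21538001 0.        ] [ 0.61863127 -0.69641833  0.        ]
0.1 [0.23711508 0.57751617 0.19864924] [ 0.69436192 -0.13719964  0.1367006  -0.69307339] 1.0031782163707037
```

View pics/top0.png

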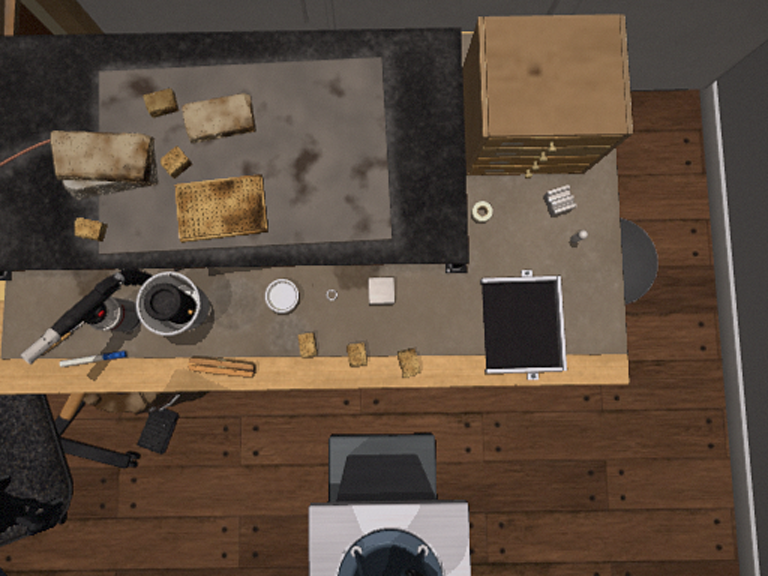

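View pics/scene0.png

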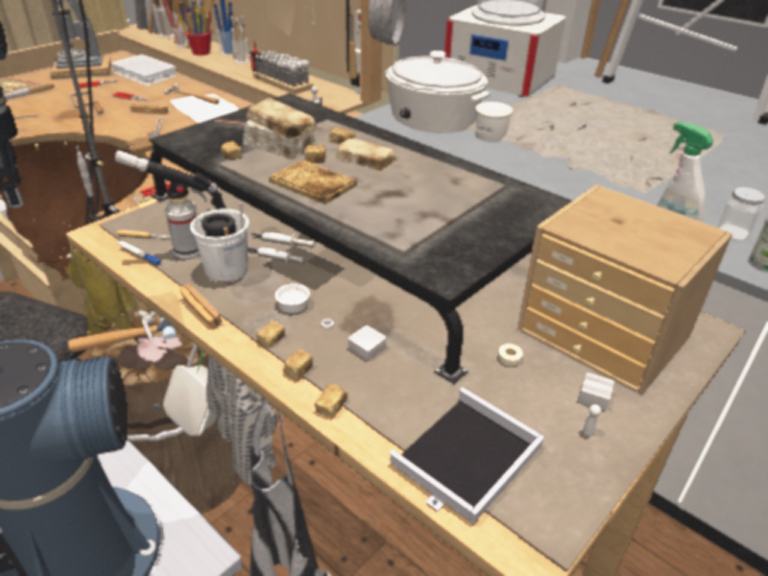

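The top view shows three loose pieces at about (307,345), (357,353) and (409,362) in the 1.5x picture. The corral spans about (483–565, 275–375) with its mouth on the left. The ring is at (332,295), the block at (382,290), and the hearth leg foot at (456,268). The scene view agrees.

```bash
cat > meas.py <<'E'
from h import *
def pieces(s,zt=0.026,lo=(280,400)):
    im=s['frame'];hsv=cv2.cvtColor(im,cv2.COLOR_RGB2HSV);h,w=im.shape[:2];out=[]
    m=cv2.inRange(hsv,(8,90,40),(25,255,255))
    # keep the table region only and drop the wood front strip by plane coords
    n,l,st,c=cv2.connectedComponentsWithStats(m)
    for i in range(1,n):
        if st[i,4]>60:
            p=onz(s,*c[i],0.02)
            out.append((c[i],st[i],p,l==i))
    return out
E
python3 - <<'E'
from meas import *
import pickle
s=pickle.load(open('top.pkl','rb'))
for u,v in[(205,230),(238,235),(273,242),(221,197),(254,194),(188,197)]:
    print((u,v),s['frame'][v,u],onz(s,u,v,.02).round(3))
print('floor strip colours');[print(r,s['frame'][r,220],onz(s,220,r).round(3)) for r in range(228,262,4)]
hsv=cv2.cvtColor(s['frame'],cv2.COLOR_RGB2HSV)
# pieces
box=(slice(210,256),slice(190,295))
m=cv2.inRange(hsv,(8,90,40),(25,255,255));
sub=np.zeros_like(m);sub[box]=m[box]
n,l,st,c=cv2.connectedComponentsWithStats(sub)
for i in range(1,n):
    if st[i,4]>20: print('p',c[i],st[i],onz(s,*c[i],.015).round(3))
# corral floor
d=cv2.inRange(s['frame'],(0,0,0),(45,45,45));sub=np.zeros_like(d);sub[178:252,318:380]=d[178:252,318:380]
cs,_=cv2.findContours(sub,0,2);k=max(cs,key=cv2.contourArea);r=cv2.minAreaRect(k);b=cv2.boxPoints(r)
for q in b: print('cor',q,onz(s,*q,0).round(3))
print(onz(s,*r[0],0))
crop=np.hstack([cv2.resize(s['frame'][170:265,180:390,::-1],None,fx=3.8,fy=3.8,interpolation=cv2.INTER_CUBIC)])
cv2.imwrite('pics/crop.png',crop)
E
```

```text
(205, 230) [189 149  91] [0.468 0.158 0.02 ]
(238, 235) [150 115  72] [0.451 0.058 0.02 ]
(273, 242) [169 133  81] [ 0.428 -0.047  0.02 ]
(221, 197) [118 103  85] [0.567 0.109 0.02 ]
(254, 194) [212 200 190] [0.575 0.007 0.02 ]
(188, 197) [216 211 215] [0.569 0.21  0.02 ]
floor strip colours
228 [126 111  93] [0.473 0.114 0.   ]
232 [125 109  92] [0.461 0.114 0.   ]
236 [120 107  91] [0.449 0.114 0.   ]
240 [203 156 104] [0.436 0.114 0.   ]
244 [205 159 104] [0.424 0.114 0.   ]
248 [195 149 100] [0.412 0.115 0.   ]
252 [189 147  96] [0.4   0.115 0.   ]
256 [187 146  94] [0.388 0.115 0.   ]
260 [79 55 36] [0.376 0.115 0.   ]
p [240.00655308 244.00742682] [ 190  222  105   34 2289] [0.424 0.053 0.015]
cor [320.98083 188.52078] [ 0.59  -0.202  0.   ]
cor [370.10223 186.55594] [ 0.594 -0.356  0.   ]
cor [372.39294 243.82431] [ 0.417 -0.353  0.   ]
cor [323.27155 245.78915] [ 0.414 -0.203  0.   ]
[ 0.50307676 -0.27850854  0.        ]
```

View pics/crop.png

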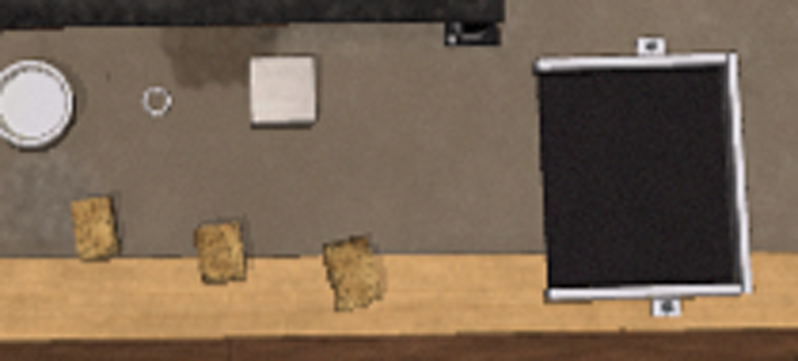

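Run:
```python
from h import *
from scipy.spatial.transform import Rotation as R
import pickle
s=pickle.load(open('top.pkl','rb'))
st=manip.sense();T=R.from_quat(st['tool_rot']).as_matrix();print(T.round(3))
for tgt in[(0.425,0.008,.2)]: print((T.T@(np.array(tgt)-st['tcp_pos'])*100).round(2))
# yaw about tool y so that z_tool -> +-world x
for a in np.arange(-3.1,3.1,.05):
    z=(R.from_matrix(T)*R.from_rotvec([0,a,0])).as_matrix()[:,2]
    if abs(z[1])<.03: print(round(a,3),z.round(3))
print('hearth edge',onz(s,300,178,.182),onz(s,311,160,.182)); print('foot',onz(s,304,180))
```

```text
[[ 0.925 -0.001  0.38 ]
 [-0.38  -0.002  0.925]
 [-0.    -1.    -0.002]]
[ 39.02  -0.06 -45.54]
-1.95 [-1.     0.011  0.001]
1.2 [ 1.    -0.019 -0.001]
hearth edge [ 0.60026095 -0.11358394  0.182     ] [ 0.64853161 -0.14466514  0.182     ]
foot [ 0.61817385 -0.15020081  0.        ]
```

```bash
python3 -m jog '[[[39,0,-45.5],1.18],[[39,0,-45.5],1.18],[[39,0,-45.5],1.18],[[39,0,-45.5],1.18],[[39,0,-45.5],1.18],[[39,0,-45.5],1.18],[[39,0,-45.5],1.18],[[39,0,-45.5],1.18],[[39,0,-45.5],1.18],[[39,0,-45.5],1.18],[[39,0,-45.5],1.18],[[39,0,-45.5],1.18],[[39,0,-45.5],1.18],[[39,0,-45.5],1.18],[[39,0,-45.5],1.18],[[39,0,-45.5],1.18],[[39,0,-45.5],1.18],[[39,0,-45.5],1.18],[[39,0,-45.5],1.18],[[39,0,-45.5],1.18]]' 1.5
```

```text
t: 1.77
tcp_pos: [0.4246, 0.0104, 0.1994]
tool_rot: [0.501, -0.499, 0.499, -0.501]
force: [0.1, 0.8, -1.4]
finger_gap: 0.177
```

```bash
python3 -m jog '[[[0.4,4,0],0],[[0.4,8,0],0],[[0.4,11,0],0],[[0.4,14,0],0],[[0.4,16.5,0],0],[[0.4,18.2,0],0],[[0.4,19.0,0],0],[[0.4,19.1,0],0],[[0.4,19.1,0],0]]'
python3 -c "
from h import *
s=snap('scene');cv2.imwrite('pics/s1.png',cv2.resize(s['frame'][190:350,130:380,::-1],None,fx=3,fy=3))"
```

```text
t: 2.52
tcp_pos: [0.4254, 0.0056, 0.0086]
tool_rot: [0.501, -0.5, 0.499, -0.5]
force: [0.4, -0.6, 0.5]
finger_gap: 0.176
```

View pics/s1.png

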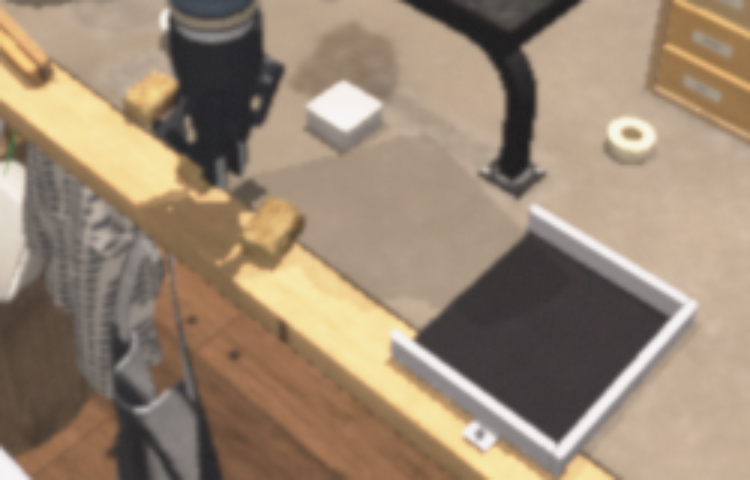

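The fingers stand between b and c, clear of both. Next I push c along a curve toward the mouth.

```bash
python3 -m jog '[[[1,0,0],-0.05],[[2,0,0],-0.1],[[3,0,0.1],-0.15],[[4,0,0.3],-0.2],[[5,0,0.55],-0.25],[[6,0,0.85],-0.3],[[7.2,0,1.3],-0.36],[[8.4,0,1.8],-0.4],[[9.6,0,2.35],-0.43],[[10.8,0,2.9],-0.43],[[12,0,3.45],-0.43]]'
cat > look.py <<'E'
import sys
from meas import *
s=snap('top')
cv2.imwrite('pics/'+sys.argv[1],cv2.resize(s['frame'][170:265,180:390,::-1],None,fx=3.8,fy=3.8,interpolation=cv2.INTER_CUBIC))
st=manip.sense();print('tcp px',(np.array(proj(s,st['tcp_pos']))-[180,170])*3.8)
E
python3 look.py t1.png
```

```text
t: 3.48
tcp_pos: [0.461, -0.116, 0.0098]
tool_rot: [-0.595, 0.381, -0.383, 0.595]
force: [0.4, -0.0, 0.3]
finger_gap: 0.174
tcp px [440.19196929 227.19562122]
```

View pics/t1.png

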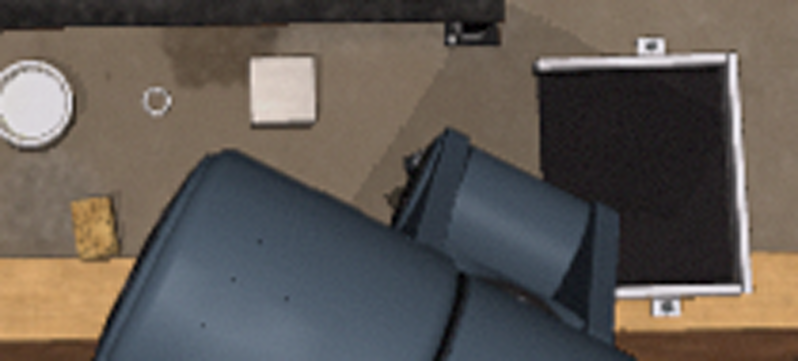

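The arm hides c from above. I'll check from the scene camera instead.

```bash
python3 -c "
from h import *
s=snap('scene');cv2.imwrite('pics/s2.png',cv2.resize(s['frame'][190:350,130:380,::-1],None,fx=3,fy=3))
st=manip.sense();print((np.array(proj(s,st['tcp_pos']))-[130,190])*3)"
```

```text
[359.59222413 250.95606446]
```

View pics/s2.png

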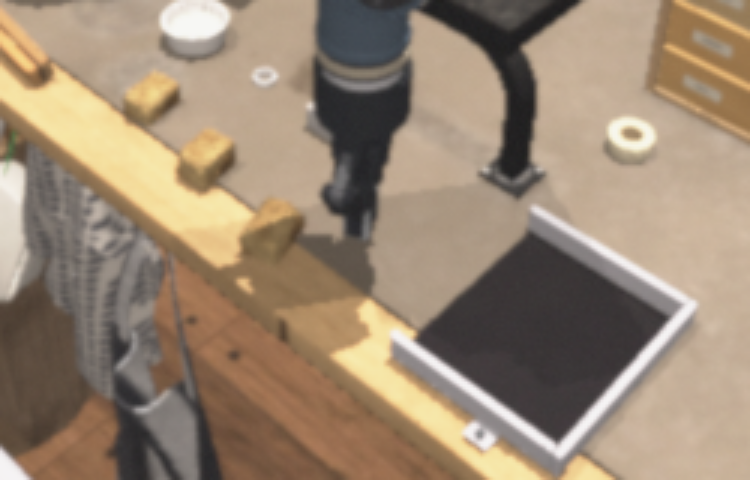

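Run:
```python
from h import *
from scipy.spatial.transform import Rotation as R
st=manip.sense();print(R.from_quat(st['tool_rot']).as_matrix().round(3))
s=snap('scene')
for n,p in dict(c=(272,222),b=(207,150),a=(152,92)).items(): print(n,onz(s,p[0]/3+130,p[1]/3+190,.018).round(3))
for n,p in dict(tip=(358,238)).items(): print(n,[onz(s,p[0]/3+130,p[1]/3+190,z).round(3) for z in(0,.01,.02)])
for n,p in dict(cfoot=(285,262),cnear=(242,245),cfar=(300,235)).items(): print(n,onz(s,p[0]/3+130,p[1]/3+190,.0).round(3))
```

```text
[[ 0.416  0.005  0.909]
 [-0.909 -0.003  0.416]
 [ 0.004 -1.     0.003]]
c [ 0.429 -0.046  0.018]
b [0.451 0.061 0.018]
a [0.468 0.159 0.018]
tip [array([ 0.479, -0.101,  0.   ]), array([ 0.472, -0.107,  0.01 ]), array([ 0.465, -0.113,  0.02 ])]
cfoot [ 0.416 -0.075  0.   ]
cnear [ 0.404 -0.034  0.   ]
cfar [ 0.447 -0.062  0.   ]
```

Run:
```python
from h import *
s=snap('scene');w=snap('wrist')
a=cv2.resize(s['frame'][230:300,200:270,::-1],None,fx=7,fy=7,interpolation=cv2.INTER_CUBIC)
a=np.clip(a.astype(float)*1.8,0,255).astype('uint8')
b=cv2.resize(w['frame'][:,:,::-1],(300,225))
c=np.zeros((490,790,3),'uint8');c[:,:490]=a;c[:225,490:]=b
cv2.imwrite('pics/z1.png',c)
```

```text
(no output)
```

View pics/z1.png

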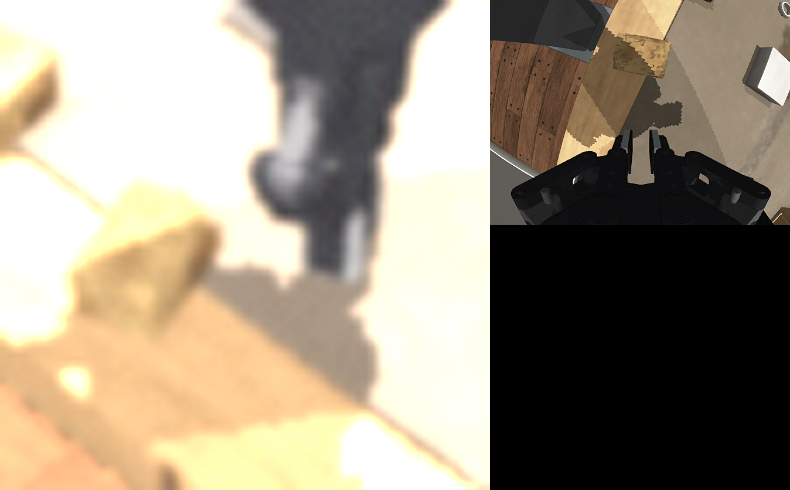

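```bash
python3 - <<'E'
from h import *
import pickle
s0=pickle.load(open('scene.pkl','rb'));s=snap('scene')
f=lambda s:cv2.resize(s['frame'][235:290,200:260,::-1],None,fx=6,fy=6,interpolation=cv2.INTER_CUBIC)
cv2.imwrite('pics/cmp.png',np.hstack([f(s0),f(s)]))
E
python3 -m jog '[[[0,0.3,0],0],[[0,0.6,0],0],[[0,0.6,0],0]]'
```

```text
t: 4.03
tcp_pos: [0.4592, -0.1142, 0.0019]
tool_rot: [0.595, -0.382, 0.381, -0.595]
force: [0.0, 0.5, 1.0]
finger_gap: 0.172
```

View pics/cmp.png

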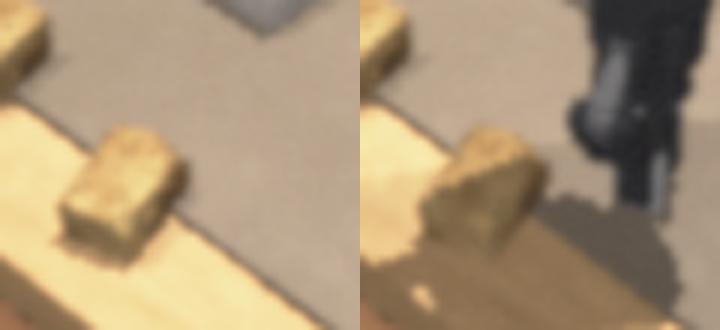

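c did not move. Only the light on it changed, so the real fingertips are well above the reported TCP and passed over it. I'll feel for the table in small steps here, on clear table.

```bash
python3 -m jog '[[[0,0.3,0],0],[[0,0.5,0],0],[[0,0.5,0],0]]'; python3 -m jog '[[[0,0.3,0],0],[[0,0.3,0],0]]';python3 -c "
from h import *
s=snap('scene');cv2.imwrite('pics/s3.png',cv2.resize(s['frame'][230:300,200:270,::-1],None,fx=7,fy=7,interpolation=cv2.INTER_CUBIC))
st=manip.sense();print((np.array(proj(s,st['tcp_pos']))-[200,230])*7)"
```

```text
t: 4.28
tcp_pos: [0.4596, -0.1147, -0.003]
tool_rot: [0.595, -0.382, 0.381, -0.595]
force: [-0.1, -0.5, -0.3]
finger_gap: 0.175
t: 4.45
tcp_pos: [0.4598, -0.1149, -0.0059]
tool_rot: [0.595, -0.382, 0.381, -0.595]
force: [-0.2, -0.8, -1.0]
finger_gap: 0.173
[337.78397998 334.65771915]
```

View pics/s3.png

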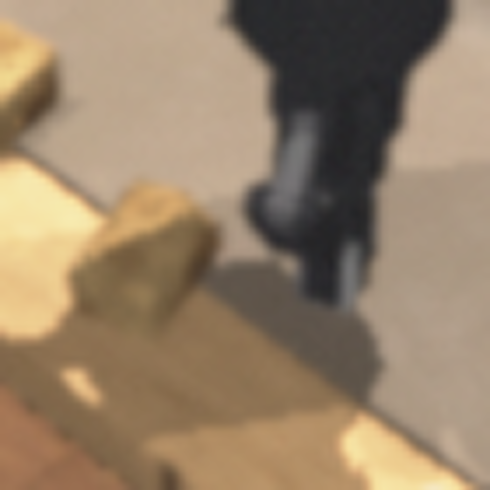

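The tip shows at (330,303) and the TCP projects to (338,335). At 1.84 px/mm the fingertips stand about 17 mm above the reported TCP at this opening. I'll rise, go back behind c, and run with the TCP about 13 mm below table zero, which puts the tips near 4 mm.

```bash
python3 -m jog '[[[0,-2.5,0],0],[[0,-5,0],0],[[0,-5.5,0],0],[[-3,-5.5,0.5],0.1],[[-6,-5.5,1],0.2],[[-9,-5.5,1.4],0.3],[[-12,-5.5,1.9],0.4],[[-12.4,-5.5,1.9],0.43],[[-12.4,-5.5,1.9],0.43],[[-12.4,-3,1.9],0.43],[[-12.4,-1,1.9],0.43],[[-12.4,0.3,1.9],0.43],[[-12.4,0.6,1.9],0.43],[[-12.4,0.6,1.9],0.43]]'
```

```text
t: 5.67
tcp_pos: [0.4254, 0.0051, -0.0124]
tool_rot: [0.5, -0.5, 0.499, -0.5]
force: [-0.9, -0.0, 0.4]
finger_gap: 0.174
```

```bash
python3 -m jog '[[[1,0,0],-0.05],[[2,0,0],-0.1],[[3,0,0.1],-0.15],[[4,0,0.3],-0.2],[[5,0,0.55],-0.25],[[6,0,0.85],-0.3],[[7.2,0,1.3],-0.36],[[8.4,0,1.8],-0.4],[[9.6,0,2.35],-0.43],[[10.8,0,2.9],-0.43],[[10.8,0,2.9],-0.43]]'
cat > sl.py <<'E'
import sys
from h import *
s=snap('scene');cv2.imwrite('pics/'+sys.argv[1],cv2.resize(s['frame'][190:350,130:380,::-1],None,fx=3,fy=3))
E
python3 sl.py s4.png
```

```text
t: 6.58
tcp_pos: [0.4578, -0.1055, -0.0102]
tool_rot: [-0.595, 0.379, -0.385, 0.595]
force: [0.9, -0.1, -0.3]
finger_gap: 0.174
```

View pics/s4.png

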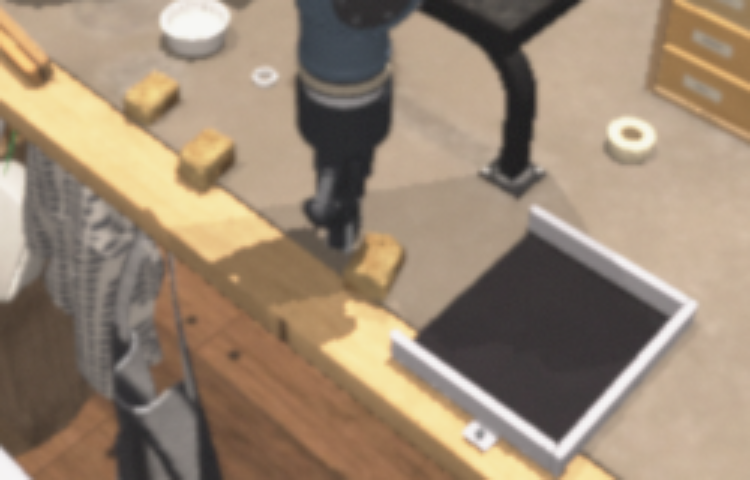

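c is now on the pusher at (376,265) and heading for the mouth; a and b have not moved. I'll carry on straight along tool x.

```bash
python3 -c "
from h import *
s=snap('scene');print(onz(s,376/3+130,262/3+190,.015))"
python3 -m jog '[[[1.2,0.1,0],0],[[2.4,0.1,0],0],[[3.6,0.1,0],0],[[4.8,0.1,0],0],[[6,0.1,0],0],[[7.2,0.1,0],0],[[8.4,0.1,0],0],[[9.6,0.1,0],0],[[10.8,0.1,0],0],[[12,0.1,0],0],[[13.2,0.1,0],0],[[14.4,0.1,0],0],[[15.4,0.1,0],0],[[16,0.1,0],0],[[16,0.1,0],0]]'
cat > br.py <<'E'
from h import *
s=snap('scene');hsv=cv2.cvtColor(s['frame'],cv2.COLOR_RGB2HSV)
m=cv2.inRange(hsv,(8,80,40),(25,255,255))
R=np.zeros_like(m)
pts=np.array([proj(s,p) for p in[(.44,.3,0),(.6,.3,0),(.6,-.37,0),(.41,-.37,0),(.41,-.2,0),(.44,-.19,0)]],np.int32)
cv2.fillPoly(R,[pts],255);m&=R
n,l,st,c=cv2.connectedComponentsWithStats(m)
for i in range(1,n):
    if st[i,4]>25:
        ys,xs=np.where(l==i);P=np.array([onz(s,x,y,.015) for x,y in zip(xs,ys)])
        print(st[i],onz(s,*c[i],.015).round(3),'x',P[:,0].min().round(3),P[:,0].max().round(3),'y',P[:,1].min().round(3),P[:,1].max().round(3))
E
python3 br.py
```

```text
[ 0.45932191 -0.13902491  0.015     ]
t: 7.93
tcp_pos: [0.5225, -0.2495, -0.0124]
tool_rot: [0.595, -0.381, 0.383, -0.595]
force: [-0.4, 0.0, 0.7]
finger_gap: 0.178
[143 207  65  45 528] [0.454 0.12  0.015] x 0.429 0.497 y 0.026 0.289
[307 281  20  25 371] [ 0.524 -0.281  0.015] x 0.488 0.561 y -0.309 -0.251
[317 341   9  10  42] [ 0.414 -0.37   0.015] x 0.401 0.427 y -0.374 -0.366
```

c is inside, at y −0.309 to −0.251. Now back off, rise, and go behind b.

```bash
python3 -m jog '[[[-1.5,0,0],0],[[-2.5,-2,0.3],0],[[-3.5,-5,0.6],0],[[-6,-7,1.2],0.05],[[-10,-7,2.2],0.15],[[-14,-7,3.2],0.25],[[-18,-7,4.2],0.35],[[-22,-7,5.1],0.43],[[-26,-7,6],0.43],[[-30,-7,7],0.43],[[-33.5,-7,7.8],0.43],[[-35.3,-7,8.1],0.43],[[-35.3,-7,8.1],0.43],[[-35.3,-7,8.1],0.43]]'
```

```text
t: 9.15
tcp_pos: [0.4464, 0.1081, 0.0576]
tool_rot: [0.501, -0.499, 0.499, -0.501]
force: [0.0, -0.3, 0.3]
finger_gap: 0.175
```

```bash
python3 -m jog '[[[0,2.5,0.4],0],[[0,5,0.4],0],[[0,6.6,0.4],0],[[0,7,0.4],0],[[0,7,0.4],0],[[1.2,7,0.4],0],[[2.4,7,0.4],0],[[3.4,7,0.4],0],[[4.4,7,0.4],0],[[5.6,7,0.4],0],[[6.8,7,0.4],0],[[8,7,0.45],0],[[9.2,7,0.5],0],[[10.4,7,0.55],0],[[11.6,7,0.6],0],[[12.8,7,0.6],0],[[14,7,0.6],0],[[15.2,7,0.6],0],[[16.4,7,0.6],0],[[16.4,7,0.6],0]]'; python3 sl.py s5.png; python3 br.py
```

```text
t: 10.82
tcp_pos: [0.4548, -0.0597, -0.0118]
tool_rot: [0.499, -0.499, 0.502, -0.5]
force: [-0.1, -0.1, 0.5]
finger_gap: 0.172
[143 207  56  42 317] [0.456 0.162 0.015] x 0.429 0.497 y 0.042 0.289
[227 259  22  21 260] [ 0.453 -0.09   0.015] x 0.43 0.48 y -0.117 -0.066
[308 281  19  25 375] [ 0.524 -0.28   0.015] x 0.488 0.561 y -0.309 -0.251
[317 341   9  10  42] [ 0.414 -0.37   0.015] x 0.401 0.427 y -0.374 -0.366
```

View pics/s5.png

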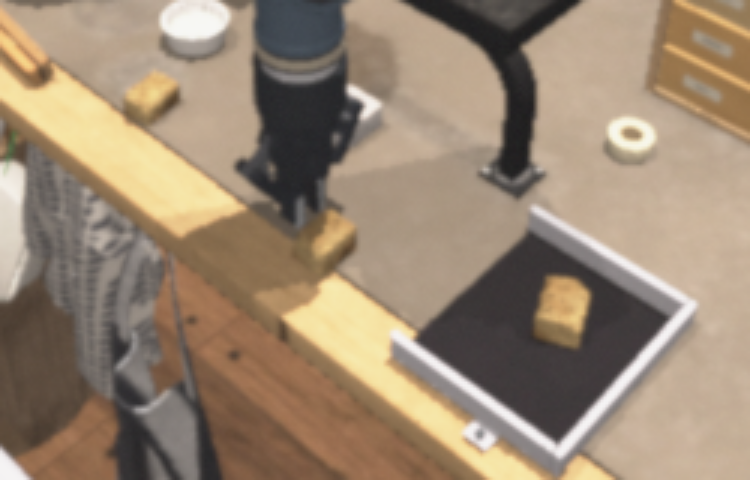

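b sits squarely on the pusher at (0.453, −0.09), and c lies inside at (562,310). I'll push on.

```bash
python3 -m jog '[[[1.2,0,0],0],[[2.4,0,0],0],[[3.6,0,0.1],0],[[4.8,0,0.1],0],[[6,0,0.1],0],[[7.2,0,0.1],0],[[8.4,0,0.2],0],[[9.6,0,0.2],0],[[10.8,0,0.2],0],[[12,0,0.2],0],[[13.2,0,0.2],0],[[14.4,0,0.2],0],[[15.6,0,0.2],0],[[16.8,0,0.2],0],[[18,0,0.2],0],[[19.2,0,0.2],0],[[20,0,0.2],0],[[20.3,0,0.2],0],[[20.3,0,0.2],0]]'; python3 br.py
```

```text
t: 12.5
tcp_pos: [0.456, -0.2612, -0.0125]
tool_rot: [0.5, -0.5, 0.5, -0.5]
force: [0.4, 0.1, 0.3]
finger_gap: 0.175
[143 207  60  45 319] [0.455 0.16  0.015] x 0.429 0.497 y 0.026 0.289
[307 281  20  25 378] [ 0.524 -0.28   0.015] x 0.488 0.561 y -0.309 -0.251
[290 302  25  26 414] [ 0.452 -0.291  0.015] x 0.421 0.484 y -0.314 -0.268
[317 341   9  10  42] [ 0.414 -0.37   0.015] x 0.401 0.427 y -0.374 -0.366
```

```bash
python3 -m jog '[[[-1.5,0,0],0],[[-2.5,-2,0],0],[[-3.5,-5,0],0],[[-6,-7,0],0],[[-10,-7,0.3],0],[[-14,-7,0.6],0],[[-18,-7,0.8],0],[[-22,-7,1],0],[[-26,-7,1.2],0],[[-30,-7,1.3],0],[[-34,-7,1.4],0],[[-38,-7,1.4],0],[[-42,-7,1.4],0],[[-45,-7,1.4],0],[[-46.4,-7,1.4],0],[[-46.4,-7,1.4],0],[[-46.4,-7,1.4],0]]' && python3 -m jog '[[[0,2.5,0],0],[[0,5,0],0],[[0,6.6,0],0],[[0,7,0],0],[[0,7,0],0],[[1.2,7,0],0],[[2.4,7,0],0],[[3.4,7,0],0],[[4.4,7,0],0],[[5.6,7,0],0],[[6.8,7,0.05],0],[[8,7,0.1],0],[[9.2,7,0.15],0],[[10.4,7,0.2],0],[[11.6,7,0.25],0],[[12.8,7,0.3],0],[[14,7,0.35],0],[[15.2,7,0.4],0],[[16.4,7,0.45],0],[[16.4,7,0.45],0]]'; python3 br.py
```

```text
t: 13.97
tcp_pos: [0.4673, 0.2054, 0.0573]
tool_rot: [0.502, -0.499, 0.498, -0.501]
force: [-0.8, 0.8, -0.3]
finger_gap: 0.173
t: 15.63
tcp_pos: [0.4746, 0.0374, -0.0121]
tool_rot: [0.499, -0.5, 0.501, -0.5]
force: [0.7, 0.0, 0.2]
finger_gap: 0.173
[143 207  45  34  65] [0.431 0.197 0.015] x 0.429 0.435 y 0.087 0.289
[207 237  21  21 280] [0.468 0.008 0.015] x 0.436 0.502 y -0.018 0.033
[308 281  19  25 382] [ 0.524 -0.28   0.015] x 0.488 0.561 y -0.309 -0.25
[290 302  25  26 410] [ 0.452 -0.291  0.015] x 0.422 0.484 y -0.314 -0.268
[317 341   9  10  42] [ 0.414 -0.37   0.015] x 0.401 0.427 y -0.374 -0.366
```

```bash
python3 -m jog '[[[1.2,0,0],0],[[2.4,0,0.1],0],[[3.6,0,0.1],0],[[4.8,0,0.2],0],[[6,0,0.2],0],[[7.2,0,0.3],0],[[8.4,0,0.3],0],[[9.6,0,0.4],0],[[10.8,0,0.4],0],[[12,0,0.5],0],[[13.2,0,0.5],0],[[14.4,0,0.6],0],[[15.6,0,0.6],0],[[16.8,0,0.7],0],[[18,0,0.7],0],[[19.2,0,0.8],0],[[20.4,0,0.8],0],[[21.4,0,0.8],0],[[21.4,0,0.8],0]]'; python3 br.py; python3 -m jog '[[[0.8,0,0],0],[[1.6,0,0],0],[[2.4,0,0],0],[[3.2,0,0],0],[[4,0,0],0],[[4.8,0,0],0],[[5.4,0,0],0],[[5.4,0,0],0]]'; python3 br.py
```

```text
t: 17.27
tcp_pos: [0.4832, -0.1768, -0.0124]
tool_rot: [0.5, -0.499, 0.501, -0.5]
force: [0.3, -0.4, 0.3]
finger_gap: 0.176
[143 207  56  42  76] [0.431 0.177 0.015] x 0.429 0.435 y 0.042 0.289
[269 276  23  24 345] [ 0.477 -0.205  0.015] x 0.445 0.51 y -0.227 -0.183
[308 281  19  25 376] [ 0.524 -0.28   0.015] x 0.488 0.561 y -0.309 -0.251
[290 302  25  26 413] [ 0.452 -0.291  0.015] x 0.422 0.484 y -0.314 -0.268
[317 341   9  10  42] [ 0.414 -0.37   0.015] x 0.401 0.427 y -0.374 -0.366
t: 17.98
tcp_pos: [0.4828, -0.2299, -0.0124]
tool_rot: [0.5, -0.499, 0.501, -0.5]
force: [-0.6, -0.7, -0.3]
finger_gap: 0.175
[143 207  45  34  67] [0.431 0.197 0.015] x 0.429 0.435 y 0.087 0.289
[ 286  282   42   46 1102] [ 0.484 -0.278  0.015] x 0.422 0.561 y -0.314 -0.235
[317 341   9  10  42] [ 0.414 -0.37   0.015] x 0.401 0.427 y -0.374 -0.366
```

```bash
python3 -m jog '[[[-1.5,0,0],0],[[-3,-1,0],0],[[-4,-4,0],0],[[-5,-7,-0.5],0],[[-8,-10,-1],0],[[-11,-12,-2],0],[[-14,-14,-3],0],[[-18,-14,-3],0],[[-22,-14,-3],0],[[-26,-14,-3],0],[[-30,-14,-3],0],[[-34,-14,-3],0],[[-38,-14,-3],0],[[-40,-14,-3],0],[[-40,-14,-3],0]]'; python3 br.py; python3 look.py t2.png
```

```text
t: 19.28
tcp_pos: [0.4492, 0.177, 0.128]
tool_rot: [-0.502, 0.498, -0.497, 0.502]
force: [0.8, -0.5, -0.0]
finger_gap: 0.173
[143 207  45  34  65] [0.431 0.197 0.015] x 0.429 0.435 y 0.087 0.289
[ 286  282   42   46 1110] [ 0.485 -0.278  0.015] x 0.422 0.562 y -0.314 -0.234
[317 341   9  10  42] [ 0.414 -0.37   0.015] x 0.401 0.427 y -0.374 -0.366
tcp px [ 58.3479363  251.96615315]
```

View pics/t2.png

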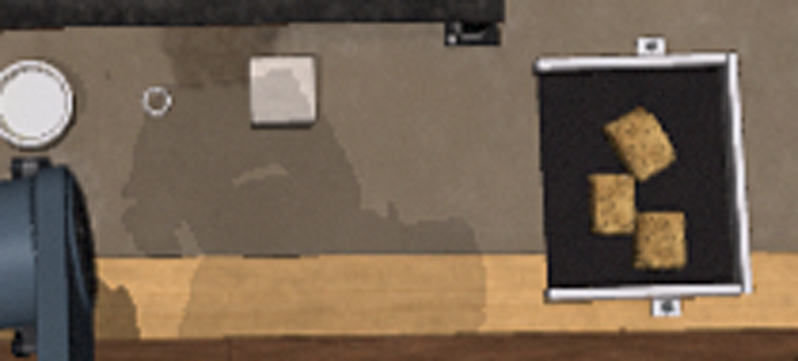

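All three pieces lie inside the corral, at (612,204), (640,144) and (660,240). The nearest is about 45 px inside the mouth line, roughly 35 mm. The ring (156,100), block (283,90) and pot are where they were at the start.

```bash
python3 -c "
from h import *
print(workorder.sign_off())"
```

```text
the job is handed in; nothing more can be done
None
```

All three loose brick pieces are wholly inside the corral, and I handed the job in at about 19 s of the 69 s allowed. I pushed them in one at a time along the table (c, then b, then a) with the fingers 1.5 cm open, and never gripped or lifted one.

- **Failed first pass:** my first push went over piece c without touching it. The real fingertips were about 17 mm above the reported TCP at that opening. I measured this in the images and redid the push with the TCP about 12 mm below table zero.
- **Last checks:** the top view and the scene camera's colour mask both show all three inside. The piece nearest the opening is about 30 mm past the mouth line. The ring, steel block and flux pot show at the same pixels as before. The force readings, taken when each move ended, stayed within about 1.5 N, and the arm ended clear of everything.
- **Not checked:** I did not re-measure the tape or the ring clamp. The tool passed well away from the tape, and it came down about 6 cm short of the clamp by my estimate.

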